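# Give the shoe brush its own bay in the polish drawer

### The arm

A 7-joint arm with a two-finger parallel gripper is mounted at the origin on the work surface. World frame = base frame: x ahead of the robot, y to its left, z up, the work surface at z = 0. Lengths are in m, angles in rad, forces in N, time in s.
With the tool pointing down it reaches from about 0.425 to 0.875 m from the base axis. Payload 4.7 kg.
Tool frame: the origin (TCP) lies at the very end of the fingers, on their centre line; the grasp point (between the pads) lies 19 mm behind it; z points along the fingers, y is the line along which they close (so a half turn about z gives the same grasp; the last joint's range is limited). The gripper opens to 87 mm and grips with 3 to 60 N. Pads are 19 mm wide; open, the fingers measure 117 mm over their backs; the gripper's body (75 mm by 190 mm) begins 51 mm behind the grasp point.
Start: joints at [1.341, 0.321, -0.07, 1.45, 0.023, 1.371, -0.057], TCP at [0.157, -0.631, 0.223] pointing down, gripper open.
Joint ranges: [-2.86, 2.86], [-0.3, 2.09], [-1.38, 1.24], [0.06, 2.45], [-1.56, 4.7], [0.09, 2.05], [-2.69, 2.69]. Speed limits (rad/s): [2.57, 2.57, 3.14, 3.14, 3.14, 3.14, 3.14].

### API

Orientations are given as a rotation vector (axis times angle).
In Python, from cell import manip gives the robot as it stands. The module is installed in compiled form; this text tells all that it offers.
- The arm moves only by the shell command python3 -m crank 'ROWS' [FORCE]. ROWS is JSON, a list of rows, each a list of 3 entries, a list of its own where there are three numbers: the shift along the tool's x, y, z in m, then the turn, a rotation vector about the tool's x, y, z in degrees, then the finger opening in m, from 0 to 0.087. A call has 1 to 5 rows; each row is the pose to reach, as a shift and turn from the pose commanded when the call began, along the tool's axes at that moment; what a row does not reach only later rows make up. A row lasts 1/12 s, in which the tool goes at most 41.7 mm and 7.16 degrees, less where a joint would pass 70% of its speed; a pose out of reach is approached as far as the arm can. A call with a gripper value outside its range is refused whole. The fingers move at their own pace and stop on an object; FORCE is the grip in N (left out, the last holds). Time passes only in rows, so rows that repeat a pose let the fingers close. It gives the time, the measured TCP pose, the force, the opening and the grip force at its end, in the units of the state.
- manip.observe(): the state, without advancing time (a new reading comes with each control period).
- manip.grab_frame(name): name is "scene" or "side" or "wrist"; returns a dict with "color" (400x640x3 uint8, red, green, blue), "vertical_fov" (degrees; the focal length in pixels is half the picture's height over the tangent of half this angle, whatever the lens; pixels are square), "cx", "cy" (the principal point, pixels), "rvec" (rotation vector, rad) and "tvec" (3), from world to camera coordinates, as OpenCV has them. Camera axes: x right, y down, z forward; pixel columns grow to the right and rows downward; lengths in m; the calibration is good to about 2 mm. A picture is of the moment at which its call begins. There is no depth.
- manip.job_done(): hands the job in; it is judged then, once.
Trained networks look in a picture, given as the dict that the camera call returned (one of the last four; its "shot" number tells which), for a name from the list of things; names that differ only in an ending like _2 or _b are one class to them, and where a whole thing is asked for, a point or a joint stands for the part that bears it (a point fixed in the world has none). Each returns a list of dicts, best first, with "conf" (0 to 1); they miss things now and then, are a little off and sometimes report something else, mostly with a low value. They report only what shows in the picture. A call takes as long as a camera call. They do not tell look-alikes from the thing itself.
- manip.search_frame(picture, target): "position" ([x, y, z] in m, in world coordinates, good to about 4 mm: the middle of the surface that is visible of it).
- manip.cut_out(picture, target): "pixels" (400x640 bool, what is visible of it).
The state is a dict: "time": time; "joint_positions": joint angles; "joint_vel": joint speeds; "joint_efforts": joint torques, N m; "eef_pos": TCP position; "ee_rot": TCP orientation; "force": force on the tool from outside, world axes, zero at the start; "moment": the same for the moment, N m; "finger_gap": finger opening in m; "gripper_force": force on a finger pad.
Only numpy, scipy, OpenCV 4.12 (cv2) and the standard library are available. Lean on these libraries where they do the work, as an engineer would, in place of code of your own. Each camera call takes 0.05 s, during which the arm holds its last target. There are 200 camera calls.

### The job

The clean bristle brush is to have the right-hand bay (seen from the robot) of the half-open top drawer to itself: move the dauber over the divider to lie on the drawer floor in the left-hand bay with the polish tins, and lay the brush gently on the drawer floor, bristles down and front to back, along the drawer's right side, as close to it as your fingers allow. Once both lie there, squeeze the divider's release lever, keep it squeezed while you slide the divider up to the last notch before the brush, and let go so that it latches. Do not shove the tins about, nor disturb the mug or the jar.

Things in the scene. Friction and masses are not known exactly. Their poses are not given: they have to be found in the camera images.
- unit: Pine drawer unit, 420 mm wide (y), 400 deep (x), 225 high, fixed. Origin on the worktop under the middle of the carcass's face; x points into the unit (away from the robot), y to the left, z up. Its top board overhangs the face by 12 mm. Its top drawer is pulled out 215 mm towards -x.
- drawer_floor (a point): Top of the drawer's floor, 122 mm above the worktop, midway across, at the inner face of the drawer front; axes as the unit's. Inside width 360 mm (y -180 to 180); x 0 to 203 is open from above. Side walls: 6 mm thick, 42 high above the floor. Front: 18 mm thick, 80 high above the floor, two knobs outside. The drawer slides with about 9 N of friction.
- rail_mid (a point): Middle of the notched steel rail along the inside of the drawer front, at the foot of its teeth, 28 mm above the drawer floor; axes as the drawer's. The rail reaches 14 mm back from the front and 340 mm along y; its teeth are 6 mm wide, 16 mm apart, 8.5 high.
- divider (a joint): Position (m) of the divider, growing to the left. A plywood board 5 mm thick, 42 high, on edge front to back, between the left and right bays; mid-plane at y = value - 0.140 from drawer_floor. Latches at multiples of 0.016 from 0 to 0.224 (play 1 mm); between them the pawl slips into the nearest notch when the lever is let go. Locked when latched; with the lever squeezed it slides with 1 N.
- grip_mid (a point): On the divider's head: midway between the outer faces of its two upright grip tabs when squeezed; axes as the drawer's. 70 mm above the drawer floor, 30 behind the inner face of the front, 6 right of the board's mid-plane. Tabs 25 mm wide (x), 5 thick, tops 84 above the floor. Right tab (black): fixed, outer face 18 mm right of this point. The head is 44 mm wide and ends 44 behind the front.
- lever_tab (a point): Middle of the outer face of the left tab (bare aluminium), which is the release lever: at rest 28 mm left of grip_mid, squeezed about 16. Squeeze it along y towards the fixed tab. Foot: a pawl arm that reaches 46 mm left of grip_mid within 15 mm of the drawer front, never above 54 mm over the drawer floor.
- lever (a joint): Release lever (rad): 0 let go with the pawl home in a notch, 0.36 fully squeezed; the pawl is clear of the teeth above 0.27. A spring returns it; a full squeeze takes about 13 N at the height of grip_mid.
- brush_centre (a point): Bristle shoe brush, 125 mm long (x), 45 wide (y), 40 high, about 160 g, standing on its bristles. Point at its centre, 20 mm above its underside; z points up out of its wooden back. The bristle block (117 x 38) is the lower 22 mm, the wooden back (the part to hold) the upper 18. On the worktop left or right of the unit.
- dauber_centre (a point): Polish dauber: a small wooden-handled brush lying on its back, bristles up, in the right bay. 116 mm long (x); point midway along, 5.5 above its underside. Handle 16 mm wide, 11 high, from x -58 to 22; head 28 wide, 11 high, from x 22 to 58, with a tuft of bristle 14 high on it. About 35 g, balanced near x 12.
- tin_a_centre (a point): One of two like black round polish tins, 66 mm across, 22 high, lying flat in the left bay; point at its centre.
- tin_b_centre (a point): The other tin; point at its centre.
- mug_centre (a point): Red ceramic mug, 82 mm across, 95 high, plus its handle, on the worktop beside the unit, on the other side from the brush; point half-way up its axis.
- jar_centre (a point): Glass jar with a steel lid, 66 mm across, 100 high, on the unit's top board; point half-way up.
Mind the look-alikes: they are no part of the job. Leave any red or white look-alike of the part that bears brush_centre alone. Leave any yellow look-alike of the part that bears dauber_centre alone.

How it is judged:
On the way, in this order (a step that is already met when the one before it is completed fails the run):
1. the dauber lies on the drawer floor left of the divider and the brush on the drawer floor along the right side (y of dauber_centre in the frame of grip_mid above 0.014 m and y of dauber_centre in the frame of drawer_floor below 0.18 m and z of dauber_centre in the frame of drawer_floor between 0 and 0.02 m and y of brush_centre in the frame of drawer_floor between -0.18 and -0.1075 m and z of brush_centre in the frame of drawer_floor between 0.014 and 0.026 m), for 0.2 s.
2. the divider has been slid to the right with its lever held squeezed (value of joint lever above 0.25 rad and value of joint divider below 0.095 m), for 0.1 s.
At the end, for the whole second after the job is handed in: Dauber on the drawer floor left of the divider; brush flat, bristles down, front to back (within 14 deg) in the right bay, at most 50 mm from the right wall; divider at most 30 mm from the brush, latched, lever sprung back (below 0.06 rad). All let go and at rest (y of dauber_centre in the frame of grip_mid above 0.014 m and y of dauber_centre in the frame of drawer_floor below 0.18 m and x of dauber_centre in the frame of drawer_floor above 0 m and z of dauber_centre in the frame of drawer_floor between 0 and 0.02 m and y of brush_centre in the frame of drawer_floor below -0.1075 m and z of brush_centre in the frame of drawer_floor between 0.014 and 0.026 m and y of brush_centre in the frame of grip_mid above -0.049 m and angle between brush_centre's own z axis and vertical below 0.12 rad and angle between the x axis of brush_centre and the x axis of drawer_floor, either way round below 0.25 rad and value of joint lever below 0.06 rad and linear speed of each of brush, dauber below 0.02 m/s); the robot touches nothing.
It fails at once if a polish tin is shoved more than 25 mm (distance of any of tin_a_centre, tin_b_centre from where it was at the start of the episode above 0.025 m).
It fails at once if the mug or the jar is shifted more than 25 mm or knocked over (distance of any of mug_centre, jar_centre from where it was at the start of the episode above 0.025 m).
It fails at once if the brush is dropped or flung into the drawer (linear speed of brush above 0.6 m/s and y of brush_centre in the frame of drawer_floor between -0.18 and 0.18 m and z of brush_centre in the frame of drawer_floor between 0 and 0.06 m).
It also fails if it takes over 64 s, if anything falls off the work surface, if the arm or the gripper's body presses on something with over 40 N, if the wrist force passes 120 N, or if a joint passes its speed limit or range.

## Working session

There is one attempt and no reset: what is moved stays moved. The work goes in short steps, Python scripts to look and compute and a shell command to move; the robot and the scene stay as the last step left them, time stands still between calls to the robot, and variables do not carry over. Pictures are saved under pics/ and viewed, at most 10 in all, crops included, and the job is handed in when it is done.

```bash
mkdir -p pics
cat > h.py <<'E'
import numpy as np, cv2
from cell import manip
from scipy.spatial.transform import Rotation as R
def ray(p,u,v):
    f=200/np.tan(np.radians(p["vertical_fov"])/2)
    M=R.from_rotvec(np.ravel(p["rvec"])).as_matrix();t=np.ravel(p["tvec"])
    d=M.T@np.array([(u-p["cx"])/f,(v-p["cy"])/f,1]);return -M.T@t,d/np.linalg.norm(d)
def proj(p,X):
    f=200/np.tan(np.radians(p["vertical_fov"])/2)
    c=R.from_rotvec(np.ravel(p["rvec"])).as_matrix()@np.array(X)+np.ravel(p["tvec"])
    return np.round([f*c[0]/c[2]+p["cx"],f*c[1]/c[2]+p["cy"]],1)
def atz(p,u,v,z):
    o,d=ray(p,u,v);return o+d*(z-o[2])/d[2]
def tri(l):
    A=0;b=0
    for p,u,v in l:
        o,d=ray(p,u,v);P=np.eye(3)-np.outer(d,d);A=A+P;b=b+P@o
    return np.linalg.solve(A,b)
def save(p,n): cv2.imwrite("pics/"+n,p["color"][:,:,::-1])
E
python3 - <<'E'
from h import *
np.set_printoptions(precision=4,suppress=True)
s=manip.observe();print(s["time"],s["eef_pos"],s["ee_rot"],s["finger_gap"])
for c in ["scene","side"]:
    p=manip.grab_frame(c);save(p,c+"0.png");print(c,p["vertical_fov"],ray(p,320,200))
    for n in ["unit","divider","grip_mid","lever_tab","rail_mid","drawer_floor","brush_centre","dauber_centre","tin_a_centre","mug_centre","jar_centre"]:
        for r in manip.search_frame(p,n)[:4]:
            print(n,round(r["conf"],2),np.array(r["position"]),proj(p,r["position"]))
E
```

```text
0.0 [ 0.1568 -0.6303  0.2215] [-3.1164 -0.3819  0.0005] 0.08695532453989512
scene 44.752000508344494 (array([ 1.5207, -0.4734,  0.9674]), array([-0.7463,  0.2748, -0.6063]))
unit 0.63 [ 0.9272 -0.0571  0.2212] [407.8 282.5]
divider 0.73 [ 0.4683 -0.0499  0.1655] [332.1 182.8]
divider 0.4 [ 0.5331 -0.3656  0.0419] [231.  254.1]
grip_mid 0.79 [ 0.4642 -0.0414  0.1721] [334.4 179.6]
lever_tab 0.67 [ 0.7344 -0.1433  0.2944] [336.9 208.7]
rail_mid 0.94 [ 0.4322 -0.0411  0.1558] [330.5 178.2]
drawer_floor 0.59 [ 0.4396 -0.0435  0.1557] [330.6 179.7]
brush_centre 0.85 [ 0.5313 -0.3623  0.0386] [232.2 254.3]
brush_centre 0.72 [ 0.4991 -0.5121  0.0379] [174.6 259.1]
brush_centre 0.56 [ 0.3448 -0.3979  0.0402] [207.8 215.6]
dauber_centre 0.76 [ 0.6586 -0.3795  0.0125] [236.5 295.9]
tin_a_centre 0.49 [0.5189 0.1141 0.1468] [391.  187.3]
mug_centre 0.67 [0.4381 0.2994 0.0781] [429.5 179.9]
mug_centre 0.27 [ 0.4354 -0.0397  0.1559] [331.3 178.7]
jar_centre 0.92 [ 0.7324 -0.1408  0.2932] [337.6 208.3]
side 57.311383851941 (array([ 0.3464, -0.7594,  0.8661]), array([ 0.1809,  0.6739, -0.7164]))
unit 0.7 [ 0.743  -0.1275  0.1991] [401.4 180.1]
divider 0.93 [ 0.5203 -0.0526  0.1561] [314.2 190.8]
lever_tab 0.5 [ 0.4564 -0.0319  0.1817] [289.3 184.1]
rail_mid 0.86 [ 0.5272 -0.0618  0.1187] [317.9 201.9]
rail_mid 0.24 [0.5143 0.1084 0.143 ] [298.3 159.6]
drawer_floor 0.95 [ 0.5238 -0.0606  0.1243] [316.5 200.5]
brush_centre 0.85 [ 0.5095 -0.3675  0.0398] [347.  312.6]
brush_centre 0.74 [ 0.5693 -0.1316  0.1364] [339.9 211.7]
brush_centre 0.63 [ 0.3244 -0.4001  0.041 ] [274.6 347.9]
dauber_centre 0.82 [ 0.5687 -0.1311  0.1375] [339.6 211.3]
dauber_centre 0.71 [ 0.6529 -0.3849  0.0082] [402.4 308.8]
tin_a_centre 0.64 [0.515  0.1057 0.1409] [298.7 160.6]
mug_centre 0.74 [0.4768 0.3223 0.0706] [275.1 141.1]
jar_centre 0.76 [ 0.6975 -0.1545  0.2908] [394.1 163.4]
```

View pics/scene0.png

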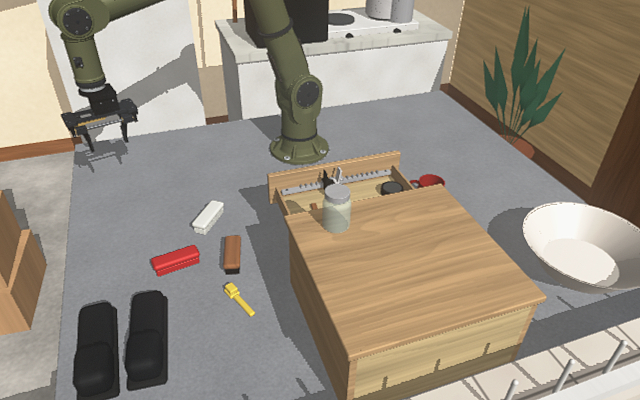

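View pics/side0.png

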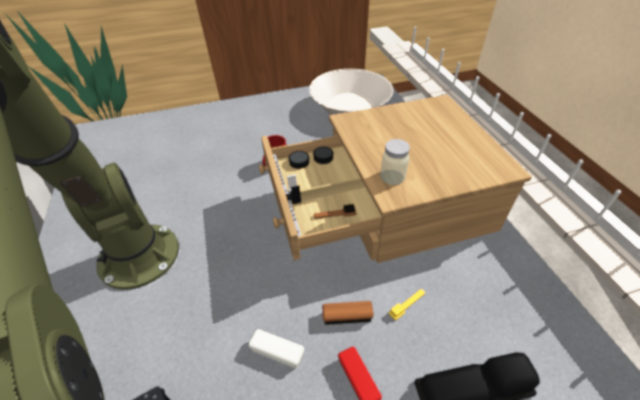

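The pictures show three brush look-alikes. The brown wooden-backed one, at scene (232,254) and side (347,312), is the brush. The red one, at scene (175,259), and the white one, at (208,216), are to be left alone. The wooden dauber is in the drawer at side (335,212), and the yellow one on the worktop at (405,305) is a decoy. The divider head is at side (293,188), the tins at (298,159) and (323,155), and the mug at (275,148).

```bash
python3 -m crank '[[[0.03,-0.02,-0.02],[0,0,0],0.087],[[0.06,-0.05,-0.04],[0,0,0],0.087],[[0.09,-0.08,-0.06],[0,0,0],0.087],[[0.12,-0.105,-0.08],[0,0,0],0.087],[[0.15,-0.13,-0.1],[0,0,0],0.087]]'
python3 -m crank '[[[0.03,-0.025,-0.015],[0,0,0],0.087],[[0.06,-0.05,-0.03],[0,0,0],0.087],[[0.09,-0.075,-0.04],[0,0,0],0.087],[[0.12,-0.1,-0.05],[0,0,0],0.087],[[0.15,-0.125,-0.06],[0,0,0],0.087]]'
python3 - <<'E'
from h import *
np.set_printoptions(precision=4,suppress=True)
p=manip.grab_frame("scene")
C=[atz(p,u,v,0.225) for u,v in [(544,297),(348,356),(288,220),(440,183)]]
print(np.array(C))
for i in range(4):
    d=C[(i+1)%4]-C[i];print(np.linalg.norm(d),np.degrees(np.arctan2(d[1],d[0])))
p=manip.grab_frame("wrist");save(p,"w1.png");print(ray(p,320,200),p["vertical_fov"],p["cx"],p["cy"])
E
```

```text
time: 1.62
eef_pos: [0.2638, -0.4775, 0.3167]
ee_rot: [3.118, 0.381, -0.0]
force: [1.2, 0.2, 1.2]
finger_gap: 0.0868
gripper_force: 0.0
time: 2.03
eef_pos: [0.3795, -0.3198, 0.3768]
ee_rot: [3.117, 0.382, 0.001]
force: [0.1, -1.6, -0.4]
finger_gap: 0.0871
gripper_force: 0.0
[[ 1.0556  0.1833  0.225 ]
 [ 1.0525 -0.2431  0.225 ]
 [ 0.6566 -0.2357  0.225 ]
 [ 0.6386  0.1912  0.225 ]]
0.4264493516092464 -90.41108015931316
0.3959873017768194 178.92977268719187
0.4273381584204722 92.41643945387584
0.4170705427162157 -1.0875387203483717
(array([ 0.4629, -0.2922,  0.5422]), array([-0.2765, -0.0677, -0.9586])) 59.506086602662414 321.7167457881149 200.53100737786684
```

View pics/w1.png

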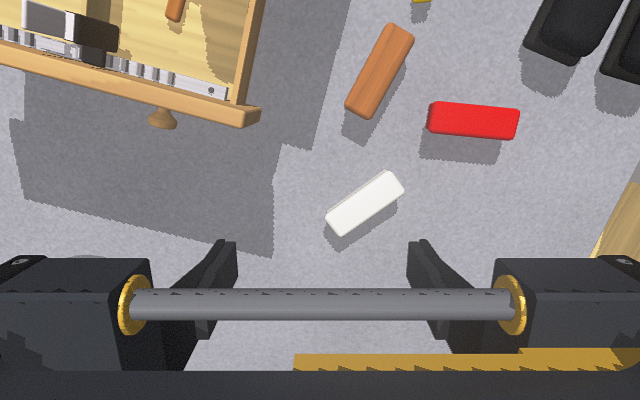

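The brown brush is at wrist (380,72), tilted relative to the tool. The white one is at (365,203) and the red one at (473,120). The drawer's front-right corner is at (255,118). Next I go over the drawer and align the yaw.

```bash
python3 -m crank '[[[0.015,-0.035,-0.005],[0,0,5],0.087],[[0.03,-0.07,-0.01],[0,0,10],0.087],[[0.045,-0.105,-0.015],[0,0,14],0.087],[[0.06,-0.14,-0.02],[0,0,14],0.087],[[0.075,-0.175,-0.025],[0,0,14],0.087]]'
python3 -m crank '[[[0.0,-0.04,0],[0,0,0],0.087],[[0.0,-0.075,0.0],[0,0,0],0.087],[[0.0,-0.085,0.0],[0,0,0],0.087],[[0.0,-0.085,0],[0,0,0],0.087]]'
python3 - <<'E'
from h import *
np.set_printoptions(precision=4,suppress=True)
p=manip.grab_frame("wrist");save(p,"w2.png");print(ray(p,320,200))
for n in ["divider","grip_mid","lever_tab","dauber_centre","tin_a_centre","brush_centre"]:
  for r in manip.search_frame(p,n)[:3]:
    print(n,round(r["conf"],2),np.array(r["position"]),proj(p,r["position"]))
for n in ["dauber_centre"]:
  for r in manip.cut_out(p,n)[:2]:
    ys,xs=np.nonzero(r["pixels"]);print(r["conf"],cv2.minAreaRect(np.c_[xs,ys].astype(np.float32)))
E
```

```text
time: 2.55
eef_pos: [0.409, -0.1322, 0.4011]
ee_rot: [3.141, -0.002, 0.0]
force: [1.7, 0.4, -0.1]
finger_gap: 0.0868
gripper_force: 0.0
time: 2.88
eef_pos: [0.4094, -0.0456, 0.4014]
ee_rot: [3.14, 0.009, 0.002]
force: [-0.7, -1.0, 0.3]
finger_gap: 0.0868
gripper_force: 0.0
(array([ 0.4896, -0.0457,  0.5639]), array([-0.2899,  0.0026, -0.957 ]))
divider 0.93 [ 0.4621 -0.0436  0.1674] [319.4 119.9]
grip_mid 0.66 [0.465  0.3006 0.0618] [ 72.4 111.1]
lever_tab 0.61 [ 0.4538 -0.0316  0.1694] [308.6 127.6]
dauber_centre 0.58 [ 0.5525 -0.122   0.1341] [389.6  35.7]
dauber_centre 0.17 [0.4663 0.3015 0.0601] [ 72.4 110.1]
tin_a_centre 0.49 [ 0.4943 -0.0311  0.1204] [309.4  89.8]
brush_centre 0.91 [ 0.4782 -0.4662  0.039 ] [611.9 103.7]
brush_centre 0.74 [ 0.3338 -0.3865  0.0387] [538.3 199. ]
brush_centre 0.71 [ 0.5151 -0.3504  0.0414] [537.7  76.2]
0.8 ((387.3824157714844, 41.9705810546875), (25.46624183654785, 92.40605926513672), 14.03624439239502)
0.55 ((562.0, 2.0), (4.0, 14.0), 90.0)
```

View pics/w2.png

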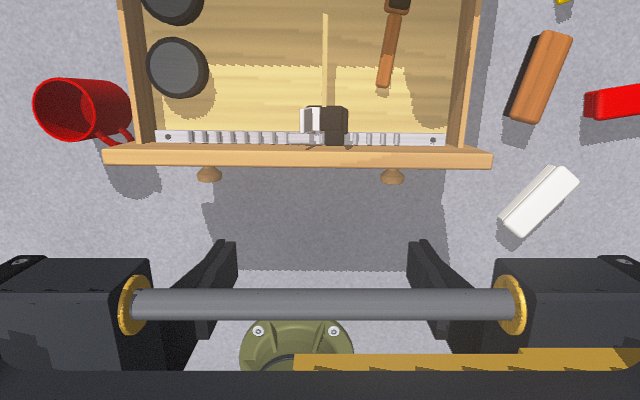

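The tins are at (172,5) and (178,67), the divider head at (323,122), the dauber handle at (388,60), and the mug at (80,108). The brown brush is at (541,76). I move forward for a second view.

```bash
python3 -m crank '[[[0.035,0.01,0],[0,0,0],0.087],[[0.07,0.025,0],[0,0,0],0.087],[[0.1,0.04,0],[0,0,0],0.087],[[0.1,0.04,0],[0,0,0],0.087]]'
python3 - <<'E'
from h import *
np.set_printoptions(precision=4,suppress=True)
p=manip.grab_frame("wrist");save(p,"w3.png");print(ray(p,320,200))
np.save("w3.npy",p,allow_pickle=True)
for n in ["divider","lever_tab","dauber_centre","tin_a_centre","brush_centre","jar_centre"]:
  for r in manip.search_frame(p,n)[:3]:
    print(n,round(r["conf"],2),np.array(r["position"]),proj(p,r["position"]))
for n in ["dauber_centre","brush_centre","tin_a_centre"]:
  for r in manip.cut_out(p,n)[:3]:
    ys,xs=np.nonzero(r["pixels"]);print(n,r["conf"],cv2.minAreaRect(np.c_[xs,ys].astype(np.float32)))
E
```

```text
time: 3.62
eef_pos: [0.5127, -0.094, 0.3967]
ee_rot: [-3.137, 0.009, 0.005]
force: [-0.8, -1.9, -1.2]
finger_gap: 0.087
gripper_force: 0.0
(array([ 0.5936, -0.0962,  0.5588]), array([-0.2943,  0.0125, -0.9556]))
divider 0.71 [ 0.4748 -0.0446  0.1633] [280.7 197.8]
divider 0.69 [0.5996 0.1156 0.146 ] [135.9  87.8]
lever_tab 0.94 [ 0.4571 -0.0334  0.1672] [271.5 213. ]
dauber_centre 0.8 [ 0.5747 -0.1241  0.1343] [347.7 108.9]
dauber_centre 0.57 [ 0.6494 -0.3707  0.011 ] [514.1  50.5]
dauber_centre 0.52 [ 0.4787 -0.049   0.1642] [284.2 194.8]
tin_a_centre 0.98 [0.5178 0.1157 0.1497] [145.5 160.3]
brush_centre 0.94 [ 0.3451 -0.3887  0.0353] [503.7 250.3]
brush_centre 0.87 [ 0.4882 -0.4987  0.0415] [593.9 164.4]
brush_centre 0.7 [ 0.5164 -0.3541  0.0418] [499.4 146. ]
dauber_centre 0.87 ((519.9459838867188, 36.67567825317383), (77.92512512207031, 25.31744384765625), 80.53767395019531)
dauber_centre 0.68 ((348.4241943359375, 124.33863830566406), (24.772855758666992, 99.04197692871094), 8.530765533447266)
dauber_centre 0.64 ((287.0243835449219, 138.28050231933594), (51.79239273071289, 186.73973083496094), 6.340191841125488)
brush_centre 0.77 ((592.3961791992188, 163.6405792236328), (32.14043045043945, 97.70691680908203), 81.46923065185547)
brush_centre 0.73 ((496.9974365234375, 145.3638916015625), (37.41145324707031, 87.84107971191406), 20.72555923461914)
brush_centre 0.64 ((502.5, 257.0), (36.06243896484375, 78.48883819580078), 45.0)
tin_a_centre 0.56 ((147.5, 159.0), (54.0, 61.0), 90.0)
```

View pics/w3.png

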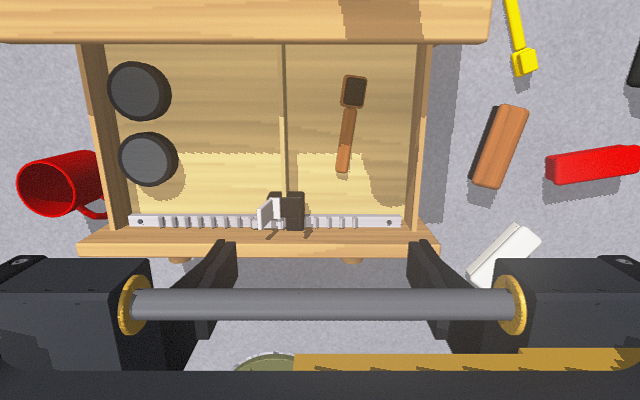

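The view at w3 shows the dauber from the handle end at (343,171) to the head end at (354,77). The tins are at (139,90) and (148,159). The lever tab is at (268,212) and the head at (290,208). The brush is at (499,146). I fit the drawer frame and overlay it in one enlarged crop.

```bash
cat > fit.py <<'E'
from h import *
np.set_printoptions(precision=4,suppress=True)
p=np.load("w3.npy",allow_pickle=True).item()
for n,z,L in [("front top outer",.202,[(77,256),(440,254)]),("dauber handle/head",.133,[(343,171),(347,108),(354,77)]),
  ("board top",.164,[(289,190),(283,45)]),("rwall top in",.164,[(407,228),(416,45)]),("lwall top in",.164,[(126,228),(105,45)]),
  ("tins",.144,[(139,90),(148,159)]),("board top edge of unit",.225,[(0,41),(487,41)])]:
    for q in L: print(n,q,atz(p,*q,z))
E
python3 fit.py
python3 - <<'E'
from h import *
p=np.load("w3.npy",allow_pickle=True).item()
c=p["color"][30:270,70:450,::-1];cv2.imwrite("pics/c3.png",cv2.resize(c,None,fx=2,fy=2,interpolation=cv2.INTER_CUBIC))
E
```

```text
front top outer (77, 256) [0.4188 0.1831 0.202 ]
front top outer (440, 254) [ 0.42   -0.2253  0.202 ]
dauber handle/head (343, 171) [ 0.5    -0.1195  0.133 ]
dauber handle/head (347, 108) [ 0.5757 -0.1233  0.133 ]
dauber handle/head (354, 77) [ 0.6101 -0.1308  0.133 ]
board top (289, 190) [ 0.4845 -0.0548  0.164 ]
board top (283, 45) [ 0.6407 -0.0539  0.164 ]
rwall top in (407, 228) [ 0.4362 -0.196   0.164 ]
rwall top in (416, 45) [ 0.6398 -0.1919  0.164 ]
lwall top in (126, 228) [0.4374 0.145  0.164 ]
lwall top in (105, 45) [0.642  0.1317 0.164 ]
tins (139, 90) [0.5973 0.1135 0.144 ]
tins (148, 159) [0.5183 0.1154 0.144 ]
board top edge of unit (0, 41) [0.6384 0.1886 0.225 ]
board top edge of unit (487, 41) [ 0.6354 -0.2387  0.225 ]
```

View pics/c3.png

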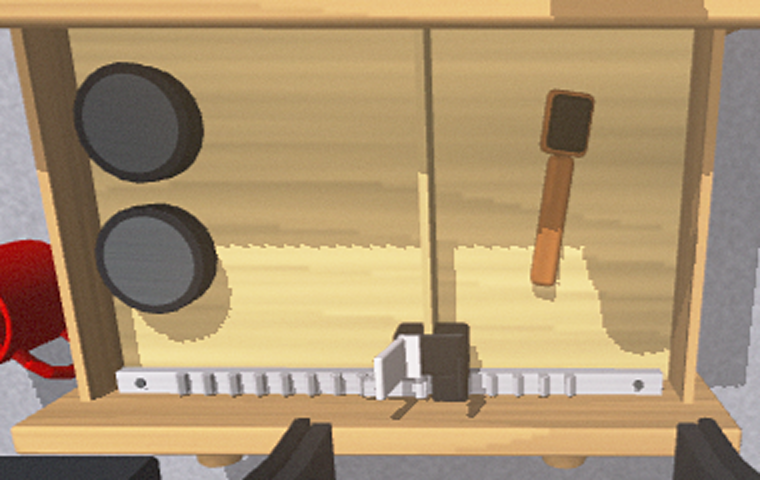

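Run:
```python
from h import *
np.set_printoptions(precision=4,suppress=True)
p=np.load("w3.npy",allow_pickle=True).item()
a=lambda x,y,z:atz(p,70+x/2,30+y/2,z)
for n,z,L in [("rw in",.164,[(715,30),(685,400)]),("lw in",.164,[(28,30),(92,400)]),("front outer",.202,[(13,428),(740,432)]),("front outer b",.202,[(13,452),(738,456)]),
 ("board top L/R",.164,[(423,30),(431,30),(427,330),(437,330)]),("lever top",.206,[(376,360),(404,336)]),("black tab",.206,[(422,337),(468,337),(422,400)]),("rail end",.1585,[(118,385),(662,385)]),("rail floor foot",.1505,[(118,395),(662,395)]),
 ("handle end",.133,[(543,284)]),("head",.136,[(570,123),(571,90),(565,155)]),("neck",.133,[(561,158)]), ("tins",.144,[(129,121),(147,257)])]:
    for q in L: print(n,q,a(*q,z))
# brush: two views
p=manip.grab_frame("wrist")
for r in manip.cut_out(p,"brush_centre")[:3]:
    c,wh,an=cv2.minAreaRect(np.argwhere(r["pixels"])[:,::-1].astype(np.float32));b=cv2.boxPoints((c,wh,an))
    w=np.array([atz(p,*q,.04) for q in b]);print(c,w.mean(0),[ (np.linalg.norm(w[i+1]-w[i]),np.degrees(np.arctan2(*(w[i+1]-w[i])[1::-1]))) for i in (0,1)])
```

```text
rw in (715, 30) [ 0.6397 -0.2038  0.164 ]
rw in (685, 400) [ 0.4336 -0.2028  0.164 ]
lw in (28, 30) [0.6421 0.1537 0.164 ]
lw in (92, 400) [0.4349 0.1577 0.164 ]
front outer (13, 428) [0.4335 0.1805 0.202 ]
front outer (740, 432) [ 0.4298 -0.2243  0.202 ]
front outer b (13, 452) [0.4188 0.1836 0.202 ]
front outer b (738, 456) [ 0.4151 -0.2246  0.202 ]
board top L/R (423, 30) [ 0.6407 -0.0523  0.164 ]
board top L/R (431, 30) [ 0.6407 -0.0565  0.164 ]
board top L/R (427, 330) [ 0.4784 -0.0482  0.164 ]
board top L/R (437, 330) [ 0.4784 -0.054   0.164 ]
lever top (376, 360) [ 0.4741 -0.0254  0.206 ]
lever top (404, 336) [ 0.4874 -0.041   0.206 ]
black tab (422, 337) [ 0.4868 -0.0505  0.206 ]
black tab (468, 337) [ 0.4867 -0.0747  0.206 ]
black tab (422, 400) [ 0.4511 -0.049   0.206 ]
rail end (118, 385) [0.4425 0.1434 0.1585]
rail end (662, 385) [ 0.4412 -0.1896  0.1585]
rail floor foot (118, 395) [0.4328 0.1493 0.1505]
rail floor foot (662, 395) [ 0.4315 -0.1918  0.1505]
handle end (543, 284) [ 0.4988 -0.1176  0.133 ]
head (570, 123) [ 0.5942 -0.132   0.136 ]
head (571, 90) [ 0.6121 -0.1322  0.136 ]
head (565, 155) [ 0.5763 -0.1295  0.136 ]
neck (561, 158) [ 0.5745 -0.1274  0.133 ]
tins (129, 121) [0.5968 0.1187 0.144 ]
tins (147, 257) [0.5189 0.1207 0.144 ]
(591.6419677734375, 162.89866638183594) [ 0.4881 -0.4983  0.04  ] [(np.float64(0.14161299184580223), np.float64(-80.77226973331167)), (np.float64(0.05054127632595534), np.float64(-157.1484289305767))]
(501.3121337890625, 254.71250915527344) [ 0.3344 -0.3837  0.04  ] [(np.float64(0.12234826073691712), np.float64(-39.11169614639111)), (np.float64(0.06336299661952874), np.float64(-132.88727973116204))]
(497.1528015136719, 144.3927459716797) [ 0.5145 -0.3509  0.04  ] [(np.float64(0.12491933685797008), np.float64(-14.642508608368082)), (np.float64(0.055083811117355795), np.float64(-109.52285704584733))]
```

Drawer frame from this: the inner face of the front is at x≈0.432, the side walls at y≈-0.2035 and 0.1555, and the yaw is about -0.6°. The board is at y≈-0.051, so the divider value is 0.112. The dauber's balance point is at (0.565,-0.126) with yaw -7°. I go down to it.

```bash
python3 -m crank '[[[0.012,0.008,0.035],[0,0,3],0.045],[[0.024,0.016,0.07],[0,0,6],0.045],[[0.036,0.024,0.1],[0,0,7],0.045],[[0.049,0.032,0.135],[0,0,7],0.045],[[0.049,0.032,0.17],[0,0,7],0.045]]'
python3 -m crank '[[[0.0,0,0.025],[0,0,0],0.045],[[0.0,0,0.03],[0,0,0],0.045],[[0.0,0,0.03],[0,0,0],0.045]]'
python3 - <<'E'
from h import *
np.set_printoptions(precision=4,suppress=True)
p=manip.grab_frame("wrist");save(p,"w4.png")
s=manip.observe();print(s["eef_pos"],s["ee_rot"])
for r in manip.cut_out(p,"dauber_centre")[:2]:
    c,wh,an=cv2.minAreaRect(np.argwhere(r["pixels"])[:,::-1].astype(np.float32));b=cv2.boxPoints((c,wh,an))
    print(r["conf"],c,wh,an,np.array([atz(p,*q,.135) for q in b]))
print(proj(p,[.499,-.1176,.133]),proj(p,[.5745,-.1274,.133]))
E
```

```text
time: 4.63
eef_pos: [0.5597, -0.1228, 0.2292]
ee_rot: [3.135, -0.196, 0.003]
force: [0.4, -0.8, -0.4]
finger_gap: 0.0617
gripper_force: 0.0
time: 4.88
eef_pos: [0.557, -0.1207, 0.1993]
ee_rot: [-3.135, 0.193, 0.006]
force: [-0.5, 0.4, 1.2]
finger_gap: 0.0471
gripper_force: 0.0
[ 0.5584 -0.1208  0.2014] [ 3.1356 -0.1926  0.0003]
0.69 (329.0, 209.5) (155.0, 42.0) 90.0 [[ 0.6142 -0.1196  0.135 ]
 [ 0.611  -0.1462  0.135 ]
 [ 0.4993 -0.1351  0.135 ]
 [ 0.503  -0.1045  0.135 ]]
0.68 (599.5883178710938, 69.71978759765625) (18.47509765625, 45.61507034301758) 71.1139144897461 [[ 0.6321 -0.2852  0.135 ]
 [ 0.6374 -0.31    0.135 ]
 [ 0.6269 -0.3148  0.135 ]
 [ 0.6214 -0.2897  0.135 ]]
[326.4 288.4] [327.5 189.3]
```

View pics/w4.png

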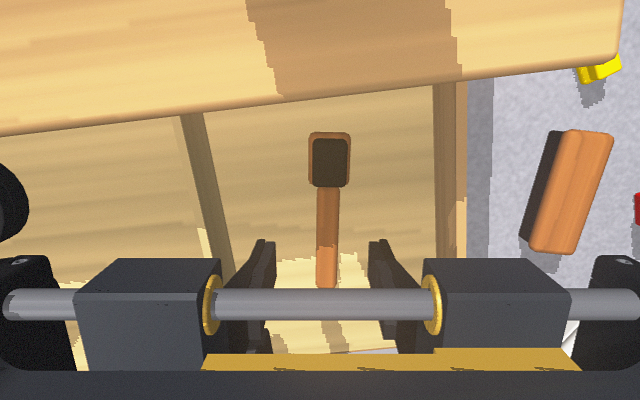

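The handle is centred between the fingers at (327,190–288), where the w3 estimate predicted it, so the height is right. I descend and grip.

```bash
python3 -m crank '[[[0.003,0.004,0.03],[0,0,0],0.045],[[0.006,0.005,0.06],[0,0,0],0.045],[[0.006,0.005,0.075],[0,0,0],0.045],[[0.006,0.005,0.075],[0,0,0],0.045]]' 12
python3 -m crank '[[[0,0,0],[0,0,0],0.0],[[0,0,0],[0,0,0],0],[[0,0,0],[0,0,0],0],[[0,0,0],[0,0,0],0],[[0,0,0],[0,0,0],0]]'
python3 -m crank '[[[0,0,0],[0,0,0],0.0],[[0,0,0],[0,0,0],0],[[0,0,-0.02],[0,0,0],0],[[0,0,-0.04],[0,0,0],0],[[0,0,-0.06],[0,0,0],0]]'
```

```text
time: 5.32
eef_pos: [0.5626, -0.1267, 0.1246]
ee_rot: [-3.135, 0.193, 0.004]
force: [-0.5, -1.2, -0.5]
finger_gap: 0.0451
gripper_force: 0.0
time: 5.73
eef_pos: [0.5643, -0.1266, 0.1271]
ee_rot: [3.135, -0.193, 0.003]
force: [-0.2, -0.0, -0.7]
finger_gap: 0.0196
gripper_force: 0.0
time: 6.15
eef_pos: [0.563, -0.1264, 0.186]
ee_rot: [-3.135, 0.192, 0.002]
force: [-0.4, 0.0, 0.5]
finger_gap: 0.016
gripper_force: 12.0
```

```bash
python3 -m crank '[[[0,0,-0.015],[0,0,0],0.0],[[-0.005,-0.035,-0.02],[0,0,0],0],[[-0.012,-0.07,-0.02],[0,0,-3],0],[[-0.018,-0.105,-0.02],[0,0,-7],0],[[-0.023,-0.143,-0.02],[0,0,-7],0]]'
python3 -m crank '[[[0,0,0.02],[0,0,0],0.0],[[0,0,0.045],[0,0,0],0],[[0,0,0.065],[0,0,0],0],[[0,0,0.077],[0,0,0],0],[[0,0,0.079],[0,0,0],0]]'
python3 -m crank '[[[0,0,0],[0,0,0],0.0],[[0,0,0],[0,0,0],0.035],[[0,0,0],[0,0,0],0.035],[[0,0,0],[0,0,0],0.035],[[0,0,0],[0,0,0],0.035]]'
```

```text
time: 6.57
eef_pos: [0.5577, 0.0189, 0.2058]
ee_rot: [3.141, 0.001, -0.0]
force: [-0.0, -0.3, -0.4]
finger_gap: 0.0161
gripper_force: 12.0
time: 6.98
eef_pos: [0.5571, 0.0183, 0.125]
ee_rot: [-3.141, 0.001, 0.005]
force: [-0.3, 0.3, -0.1]
finger_gap: 0.0157
gripper_force: 12.0
time: 7.4
eef_pos: [0.5587, 0.0181, 0.1275]
ee_rot: [3.141, -0.001, 0.002]
force: [0.7, -1.0, -0.1]
finger_gap: 0.0321
gripper_force: 0.0
```

```bash
python3 -m crank '[[[0,0,-0.035],[0,0,0],0.035],[[0,0,-0.075],[0,0,0],0.06],[[0,0.02,-0.11],[0,0,0],0.087],[[-0.01,0.06,-0.125],[0,0,0],0.087],[[-0.02,0.1,-0.125],[0,0,0],0.087]]'
python3 -m crank '[[[0,0.04,0],[0,0,0],0.087],[[-0.01,0.08,0],[0,0,0],0.087],[[-0.02,0.12,0],[0,0,0],0.087],[[-0.03,0.16,0],[0,0,0],0.087],[[-0.04,0.2,0],[0,0,0],0.087]]'
python3 -m crank '[[[0,0.04,0],[0,0,0],0.087],[[0,0.08,0],[0,0,0],0.087],[[0,0.08,0],[0,0,0],0.087]]'
python3 - <<'E'
from h import *
np.set_printoptions(precision=4,suppress=True)
p=manip.grab_frame("wrist");save(p,"w5.png");np.save("w5.npy",p,allow_pickle=True)
s=manip.observe();print(s["time"],s["eef_pos"],s["ee_rot"])
for r in manip.cut_out(p,"brush_centre")[:3]:
    c,wh,an=cv2.minAreaRect(np.argwhere(r["pixels"])[:,::-1].astype(np.float32));b=cv2.boxPoints((c,wh,an))
    print(r["conf"],c,wh,an,np.array([atz(p,*q,.04) for q in b]))
q=manip.grab_frame("side")
for r in manip.search_frame(q,"dauber_centre")[:3]: print(r["conf"],np.array(r["position"]))
E
```

```text
time: 7.82
eef_pos: [0.5413, -0.0787, 0.2571]
ee_rot: [3.14, 0.008, 0.014]
force: [1.0, -0.7, -0.4]
finger_gap: 0.054
gripper_force: 0.0
time: 8.23
eef_pos: [0.4977, -0.2821, 0.2524]
ee_rot: [3.14, -0.001, 0.001]
force: [1.2, -0.0, -0.1]
finger_gap: 0.0841
gripper_force: 0.0
time: 8.48
eef_pos: [0.4945, -0.371, 0.2507]
ee_rot: [3.137, -0.021, -0.003]
force: [-1.7, -1.6, -0.7]
finger_gap: 0.0865
gripper_force: 0.0
8.5333 [ 0.496  -0.366   0.2508] [ 3.1408 -0.015  -0.0021]
0.88 (310.2545166015625, 150.729248046875) (42.86830139160156, 114.24465942382812) 12.264772415161133 [[ 0.4594 -0.3222  0.04  ]
 [ 0.5778 -0.353   0.04  ]
 [ 0.5683 -0.3956  0.04  ]
 [ 0.4479 -0.3687  0.04  ]]
0.87 (445.4381408691406, 173.63916015625) (42.86048889160156, 117.17639923095703) 80.27242279052734 [[ 0.5024 -0.4398  0.04  ]
 [ 0.5219 -0.5618  0.04  ]
 [ 0.4753 -0.5761  0.04  ]
 [ 0.4543 -0.4498  0.04  ]]
0.78 (341.1040954589844, 297.9153747558594) (41.77037811279297, 97.39069366455078) 41.423667907714844 [[ 0.3042 -0.3342  0.04  ]
 [ 0.4024 -0.4129  0.04  ]
 [ 0.3658 -0.4509  0.04  ]
 [ 0.2622 -0.3727  0.04  ]]
0.83 [ 0.6505 -0.3834  0.0094]
```

View pics/w5.png

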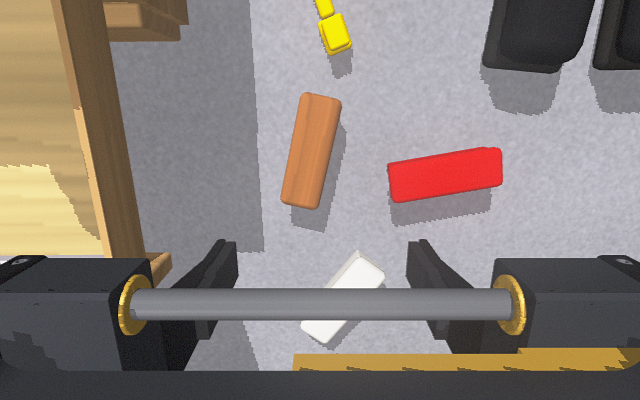

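The brown brush is at (310,151), while the red (445,174) and white (341,298) ones are look-alikes. Its centre is at (0.5135,-0.360) with yaw -13.5°, and it matches the 125 x 45 size with the top at 0.04. I grip it.

```bash
python3 -m crank '[[[0.006,-0.002,0.035],[0,0,5],0.075],[[0.012,-0.004,0.07],[0,0,9],0.075],[[0.0175,-0.006,0.105],[0,0,13],0.075],[[0.0175,-0.006,0.135],[0,0,13],0.075],[[0.0175,-0.006,0.135],[0,0,13],0.075]]'
python3 - <<'E'
from h import *
np.set_printoptions(precision=4,suppress=True)
p=manip.grab_frame("wrist");save(p,"w6.png")
s=manip.observe();print(s["time"],s["eef_pos"],s["ee_rot"])
for r in manip.cut_out(p,"brush_centre")[:1]:
    c,wh,an=cv2.minAreaRect(np.argwhere(r["pixels"])[:,::-1].astype(np.float32));b=cv2.boxPoints((c,wh,an))
    w=np.array([atz(p,*q,.04) for q in b]);print(r["conf"],c,wh,an,w,w.mean(0))
E
```

```text
time: 9.1
eef_pos: [0.513, -0.3494, 0.1105]
ee_rot: [-3.116, 0.349, 0.015]
force: [-1.7, 1.0, -0.4]
finger_gap: 0.0754
gripper_force: 0.0
9.15 [ 0.5145 -0.3509  0.1141] [-3.1185  0.3507  0.0088]
0.98 (550.807373046875, 190.76710510253906) (72.17317962646484, 197.19422912597656) 71.06099700927734 [[ 0.5108 -0.4367  0.04  ]
 [ 0.5272 -0.5593  0.04  ]
 [ 0.4761 -0.5767  0.04  ]
 [ 0.4553 -0.4473  0.04  ]] [ 0.4924 -0.505   0.04  ]
```

Run:
```python
from h import *
np.set_printoptions(precision=4,suppress=True)
p=manip.grab_frame("wrist")
s=manip.observe();print(s["time"],s["eef_pos"],s["ee_rot"])
for r in manip.cut_out(p,"brush_centre"):
    c,wh,an=cv2.minAreaRect(np.argwhere(r["pixels"])[:,::-1].astype(np.float32));b=cv2.boxPoints((c,wh,an))
    w=np.array([atz(p,*q,.04) for q in b]);print(r["conf"],c,wh,an,w.mean(0))
h=cv2.cvtColor(p["color"],cv2.COLOR_RGB2HSV)
m=((h[...,0]>6)&(h[...,0]<18)&(h[...,1]>110)&(h[...,2]>90)).astype(np.uint8)
n,l,st,ce=cv2.connectedComponentsWithStats(m)
for i in np.argsort(-st[1:,4])[:3]+1:
    c,wh,an=cv2.minAreaRect(np.argwhere(l==i)[:,::-1].astype(np.float32));b=cv2.boxPoints((c,wh,an))
    print(c,wh,an,np.array([atz(p,*q,.04) for q in b]))
print(proj(p,[.5135,-.36,.04]))
save(p,"w6.png")
```

```text
9.25 [ 0.5173 -0.3536  0.1189] [ 3.1205 -0.3535  0.0035]
0.94 (332.5, 204.5) (161.0, 63.0) 90.0 [ 0.5142 -0.3606  0.04  ]
0.94 (539.6583862304688, 193.8963623046875) (69.32855224609375, 188.06878662109375) 70.85186004638672 [ 0.4923 -0.5052  0.04  ]
0.68 (416.0, 340.5) (25.0, 38.0) 90.0 [ 0.3894 -0.4029  0.04  ]
(332.5, 204.5) (161.0, 63.0) 90.0 [[ 0.5784 -0.3531  0.04  ]
 [ 0.569  -0.3943  0.04  ]
 [ 0.4492 -0.3713  0.04  ]
 [ 0.46   -0.3238  0.04  ]]
(44.5, 59.5) (119.0, 89.0) 90.0 [[ 0.6913 -0.1921  0.04  ]
 [ 0.6791 -0.2451  0.04  ]
 [ 0.6133 -0.2158  0.04  ]
 [ 0.6266 -0.1577  0.04  ]]
(6.170825958251953, 230.0504608154297) (59.872642517089844, 31.319517135620117) 72.75853729248047 [[ 0.5734 -0.1154  0.04  ]
 [ 0.575  -0.1398  0.04  ]
 [ 0.5309 -0.1314  0.04  ]
 [ 0.5288 -0.1056  0.04  ]]
[331.8 211.3]
```

View pics/w6.png

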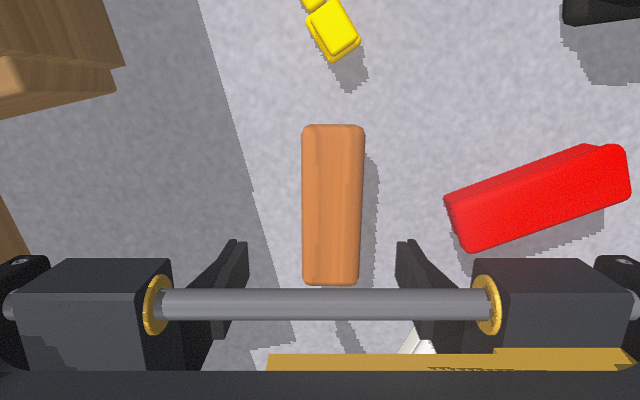

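The brush is aligned with the fingers at (332,205), the red look-alike at (540,195) is clear of them. I shift 7 mm right, descend and grip.

```bash
python3 -m crank '[[[-0.001,0.004,0.03],[0,0,0],0.075],[[-0.001,0.0075,0.06],[0,0,0],0.075],[[-0.001,0.0075,0.085],[0,0,0],0.075],[[-0.001,0.0075,0.095],[0,0,0],0.075],[[-0.001,0.0075,0.095],[0,0,0],0.075]]' 20
python3 -m crank '[[[0,0,0],[0,0,0],0.075],[[0,0,0],[0,0,0],0.075]]'
```

```text
time: 9.72
eef_pos: [0.5127, -0.3609, 0.0212]
ee_rot: [-3.12, 0.357, 0.002]
force: [-0.1, 0.2, 0.2]
finger_gap: 0.0749
gripper_force: 0.0
time: 9.88
eef_pos: [0.5152, -0.3621, 0.0246]
ee_rot: [3.119, -0.356, 0.006]
force: [-0.5, -0.1, -0.2]
finger_gap: 0.0751
gripper_force: 0.0
```

```bash
python3 -m crank '[[[0,0,0.002],[0,0,0],0.03],[[0,0,0.002],[0,0,0],0.03],[[0,0,0.002],[0,0,0],0.03],[[0,0,0.002],[0,0,0],0.03],[[0,0,0.002],[0,0,0],0.03]]'
python3 -m crank '[[[0,0,0],[0,0,0],0.03],[[0,0,0],[0,0,0],0.03],[[0,0,-0.02],[0,0,0],0.03],[[0,0,-0.05],[0,0,0],0.03],[[0,0,-0.08],[0,0,0],0.03]]'
```

```text
time: 10.3
eef_pos: [0.5134, -0.3613, 0.0201]
ee_rot: [3.121, -0.356, 0.0]
force: [-0.0, -0.7, -0.2]
finger_gap: 0.0494
gripper_force: 0.0
time: 10.72
eef_pos: [0.512, -0.3606, 0.0991]
ee_rot: [-3.12, 0.356, 0.005]
force: [0.5, -0.8, -0.3]
finger_gap: 0.0451
gripper_force: 20.0
```

```bash
python3 -m crank '[[[0,0,-0.035],[0,0,0],0.03],[[0,0,-0.07],[0,0,0],0.03],[[0,0,-0.105],[0,0,0],0.03],[[0,0,-0.126],[0,0,-3],0.03],[[-0.002,-0.03,-0.126],[0,0,-7],0.03]]'
python3 -m crank '[[[0,-0.035,0],[0,0,-3],0.03],[[0,-0.07,0],[0,0,-5.5],0.03],[[0,-0.105,0],[0,0,-5.5],0.03],[[0,-0.13,0],[0,0,-5.5],0.03],[[0,-0.13,0],[0,0,-5.5],0.03]]'
python3 -m crank '[[[0,0,0],[0,0,0],0.03],[[0,0,0],[0,0,0],0.03]]'
python3 -c "
from h import *
s=manip.observe();print(s['eef_pos'],s['ee_rot'],R.from_rotvec(s['ee_rot']).as_euler('xyz',degrees=True))"
```

```text
time: 11.13
eef_pos: [0.5178, -0.3403, 0.2312]
ee_rot: [3.127, -0.177, 0.01]
force: [0.2, -1.0, -1.9]
finger_gap: 0.0446
gripper_force: 20.0
time: 11.55
eef_pos: [0.533, -0.1941, 0.2261]
ee_rot: [-3.139, -0.001, -0.001]
force: [0.9, 0.3, -0.8]
finger_gap: 0.0451
gripper_force: 20.0
time: 11.72
eef_pos: [0.5314, -0.2032, 0.2255]
ee_rot: [3.14, -0.016, -0.001]
force: [0.0, -0.1, -1.9]
finger_gap: 0.0449
gripper_force: 20.0
[ 0.53136142 -0.20324091  0.22550672] [ 3.14048839e+00 -1.55589158e-02 -9.75409017e-04] [ 1.79938772e+02  3.52878114e-02 -5.67734958e-01]
```

```bash
python3 -m crank '[[[0.009,-0.025,0],[0,0,0],0.03],[[0.018,-0.0495,0],[0,0,0],0.03],[[0.018,-0.0495,0],[0,0,0],0.03],[[0.018,-0.0495,0],[0,0,0],0.03],[[0.018,-0.0495,0],[0,0,0],0.03]]'
python3 - <<'E'
from h import *
np.set_printoptions(precision=4,suppress=True)
p=manip.grab_frame("wrist");save(p,"w7.png");np.save("w7.npy",p,allow_pickle=True)
s=manip.observe();print(s["time"],s["eef_pos"],s["ee_rot"])
# wall lines expected vs seen: right wall inner top edge
g=p["color"].astype(int)
print(proj(p,[.6,-.2033,.164]),proj(p,[.55,-.2033,.164]),proj(p,[.6,-.2093,.164]))
for x in (.58,.61):
    u,v=proj(p,[x,-.2033,.164]).astype(int);print(v,[(uu,*g[v,uu]) for uu in range(u-24,u+26,2)])
for r in manip.cut_out(p,"brush_centre")[:2]:
    ys,xs=np.nonzero(r["pixels"]);print(r["conf"],xs.mean(),ys.mean())
    c,wh,an=cv2.minAreaRect(np.c_[xs,ys].astype(np.float32));print(c,wh,an,proj(p,[.61,-.1535,.2455]))
E
```

```text
time: 12.13
eef_pos: [0.5498, -0.155, 0.2253]
ee_rot: [3.141, -0.018, -0.001]
force: [-0.3, -0.0, -0.5]
finger_gap: 0.045
gripper_force: 20.0
12.1833 [ 0.5496 -0.1553  0.2253] [ 3.1407 -0.0195 -0.0014]
[395.7 142. ] [392.  216.1] [405.1 141.9]
172 [(370, np.int64(157), np.int64(103), np.int64(62)), (372, np.int64(138), np.int64(93), np.int64(58)), (374, np.int64(163), np.int64(140), np.int64(97)), (376, np.int64(171), np.int64(145), np.int64(103)), (378, np.int64(173), np.int64(147), np.int64(101)), (380, np.int64(169), np.int64(144), np.int64(102)), (382, np.int64(138), np.int64(114), np.int64(80)), (384, np.int64(136), np.int64(108), np.int64(78)), (386, np.int64(132), np.int64(107), np.int64(76)), (388, np.int64(138), np.int64(110), np.int64(75)), (390, np.int64(139), np.int64(109), np.int64(76)), (392, np.int64(134), np.int64(106), np.int64(79)), (394, np.int64(179), np.int64(140), np.int64(99)), (396, np.int64(178), np.int64(138), np.int64(97)), (398, np.int64(180), np.int64(142), np.int64(101)), (400, np.int64(178), np.int64(140), np.int64(99)), (402, np.int64(154), np.int64(13
[... 1271 characters left out ...]
.int64(177), np.int64(141), np.int64(92)), (406, np.int64(146), np.int64(139), np.int64(142)), (408, np.int64(144), np.int64(142), np.int64(145)), (410, np.int64(141), np.int64(139), np.int64(141)), (412, np.int64(145), np.int64(140), np.int64(145)), (414, np.int64(146), np.int64(142), np.int64(146)), (416, np.int64(142), np.int64(138), np.int64(141)), (418, np.int64(144), np.int64(140), np.int64(143)), (420, np.int64(141), np.int64(135), np.int64(137))]
0.83 608.4232350925291 229.00411240575735
(607.3630981445312, 229.9959259033203) (47.46977615356445, 70.25886535644531) 82.23483276367188 [314.5 145.6]
0.74 321.543570608496 234.64448909299657
(321.5, 247.0) (214.0, 103.0) 90.0 [314.5 145.6]
```

```bash
python3 -m crank '[[[0,-0.003,0.02],[0,0,0],0.03],[[0,-0.003,0.04],[0,0,0],0.03],[[0,-0.003,0.06],[0,0,0],0.03],[[0,-0.003,0.07],[0,0,0],0.03],[[0,-0.003,0.076],[0,0,0],0.03]]'
python3 -m crank '[[[0,0,0.003],[0,0,0],0.03],[[0,0,0.006],[0,0,0],0.03],[[0,0,0.007],[0,0,0],0.03],[[0,0,0.007],[0,0,0],0.03]]'
```

```text
time: 12.65
eef_pos: [0.549, -0.1511, 0.148]
ee_rot: [-3.141, 0.018, 0.004]
force: [-0.5, 0.8, -1.1]
finger_gap: 0.045
gripper_force: 20.0
time: 12.98
eef_pos: [0.5507, -0.1501, 0.1434]
ee_rot: [3.141, -0.015, 0.002]
force: [0.7, -0.0, -1.5]
finger_gap: 0.045
gripper_force: 20.0
```

```bash
python3 -m crank '[[[0,0,0.001],[0,0,0],0.03],[[0,0,0.002],[0,0,0],0.03],[[0,0,0.002],[0,0,0],0.03],[[0,0,0.002],[0,0,0],0.03]]'
python3 -c "
from h import *
print([ (manip.grab_frame('wrist') and 0, manip.observe()['force'][2],manip.observe()['eef_pos']) for _ in range(4)])"
```

```text
time: 13.32
eef_pos: [0.5508, -0.15, 0.1419]
ee_rot: [3.141, -0.015, 0.002]
force: [-1.8, -0.4, 4.9]
finger_gap: 0.045
gripper_force: 20.0
[(0, np.float64(5.971147577962102), array([ 0.5507957 , -0.15002747,  0.14192715])), (0, np.float64(5.231375678033068), array([ 0.55080793, -0.15000643,  0.14191941])), (0, np.float64(5.647386338482557), array([ 0.55081448, -0.15000974,  0.1419255 ])), (0, np.float64(5.189671921433741), array([ 0.55081803, -0.15001097,  0.141941  ]))]
```

```bash
python3 -m crank '[[[0,0,0],[0,0,0],0.054],[[0,0,0],[0,0,0],0.054],[[0,0,0],[0,0,0],0.054],[[0,0,0],[0,0,0],0.054],[[0,0,-0.01],[0,0,0],0.054]]'
python3 -m crank '[[[0,0,-0.03],[0,0,0],0.054],[[0,0,-0.07],[0,0,0],0.054],[[0,0,-0.11],[0,0,0],0.054],[[-0.02,-0.015,-0.14],[0,0,0],0.07],[[-0.04,-0.04,-0.16],[0,0,0],0.07]]'
python3 -m crank '[[[-0.02,-0.025,-0.03],[0,0,0],0.07],[[-0.02,-0.04,-0.04],[0,0,0],0.07],[[-0.02,-0.04,-0.04],[0,0,0],0.07],[[-0.02,-0.04,-0.04],[0,0,0],0.07]]'
python3 - <<'E'
from h import *
np.set_printoptions(precision=4,suppress=True)
p=manip.grab_frame("wrist");save(p,"w8.png");np.save("w8.npy",p,allow_pickle=True)
s=manip.observe();print(s["time"],s["eef_pos"],s["ee_rot"])
for n,z in [("brush_centre",.162),("dauber_centre",.133),("tin_a_centre",.144)]:
  for r in manip.cut_out(p,n):
    c,wh,an=cv2.minAreaRect(np.argwhere(r["pixels"])[:,::-1].astype(np.float32));b=cv2.boxPoints((c,wh,an))
    w=np.array([atz(p,*q,z) for q in b]);print(n,r["conf"],c,wh,an,"\n",w)
for n in ["lever_tab","divider"]:
  for r in manip.search_frame(p,n)[:2]: print(n,r["conf"],np.array(r["position"]),proj(p,r["position"]))
for X in [[.432+.03,-.057+.028,.192],[.462,-.057-.018,.206],[.462,-.057-.013,.206]]: print(proj(p,X))
E
```

```text
time: 13.93
eef_pos: [0.5487, -0.1497, 0.1489]
ee_rot: [-3.14, 0.015, 0.006]
force: [0.4, -0.7, -0.0]
finger_gap: 0.0539
gripper_force: 0.0
time: 14.35
eef_pos: [0.5115, -0.1117, 0.3146]
ee_rot: [3.141, -0.021, 0.007]
force: [0.5, -0.1, 0.1]
finger_gap: 0.0612
gripper_force: 0.0
time: 14.68
eef_pos: [0.4914, -0.0687, 0.3521]
ee_rot: [3.139, -0.011, 0.004]
force: [0.6, -1.3, -0.2]
finger_gap: 0.0696
gripper_force: 0.0
14.7333 [ 0.4909 -0.07    0.3507] [ 3.1403 -0.0147  0.0003]
brush_centre 0.98 (402.36822509765625, 113.12686157226562) (48.14524841308594, 129.74252319335938) 3.066485643386841 
 [[ 0.4897 -0.1244  0.162 ]
 [ 0.613  -0.1264  0.162 ]
 [ 0.6105 -0.1713  0.162 ]
 [ 0.4866 -0.1743  0.162 ]]
brush_centre 0.92 (610.1743774414062, 159.2596893310547) (35.3516731262207, 62.590267181396484) 82.69424438476562 
 [[ 0.5199 -0.3266  0.162 ]
 [ 0.5274 -0.3871  0.162 ]
 [ 0.4915 -0.4009  0.162 ]
 [ 0.4836 -0.3387  0.162 ]]
brush_centre 0.67 (542.21484375, 248.25816345214844) (39.56707763671875, 62.81119155883789) 46.005088806152344 
 [[ 0.3987 -0.2727  0.162 ]
 [ 0.4494 -0.3135  0.162 ]
[... 317 characters left out ...]
5156, 114.29188537597656) (111.92911529541016, 28.285078048706055) 85.91438293457031 
 [[0.6061 0.0314 0.133 ]
 [0.6078 0.0027 0.133 ]
 [0.4926 0.0016 0.133 ]
 [0.4906 0.0331 0.133 ]]
dauber_centre 0.38 (270.5, 137.0) (258.0, 419.0) 90.0 
 [[ 0.654   0.1836  0.133 ]
 [ 0.6509 -0.2256  0.133 ]
 [ 0.3713 -0.2601  0.133 ]
 [ 0.3755  0.2461  0.133 ]]
tin_a_centre 0.76 (146.0, 149.0) (60.0, 68.0) 90.0 
 [[0.5487 0.1467 0.144 ]
 [0.5482 0.0764 0.144 ]
 [0.4846 0.0844 0.144 ]
 [0.4852 0.1582 0.144 ]]
lever_tab 0.91 [ 0.4591 -0.035   0.1684] [288.7 207.4]
lever_tab 0.54 [0.4674 0.2944 0.0699] [ 42.6 180. ]
divider 0.67 [ 0.4757 -0.0437  0.1661] [296.8 191.4]
[280.3 212.1]
[327.8 216.6]
[322.5 216.6]
```

View pics/w8.png

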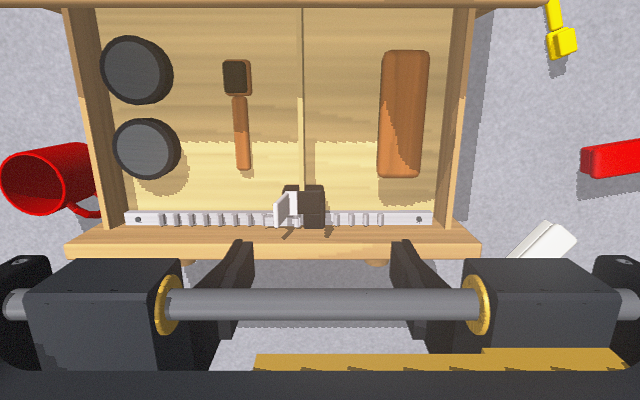

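Both are placed: the dauber lies in the left bay at (238,115), and the brush in the right bay at (403,113), clear of the head at (313,205). The tins have not moved, and the lever tab is at (281,210). I now go over the divider's head.

```bash
python3 -m crank '[[[-0.01,-0.005,0.03],[0,0,0],0.078],[[-0.02,-0.01,0.06],[0,0,0],0.078],[[-0.029,-0.013,0.09],[0,0,0],0.078],[[-0.029,-0.013,0.12],[0,0,0],0.078],[[-0.029,-0.013,0.12],[0,0,0],0.078]]' 35
python3 -m crank '[[[0,0,0],[0,0,0],0.078],[[0,0,0],[0,0,0],0.078]]'
python3 - <<'E'
from h import *
np.set_printoptions(precision=4,suppress=True)
p=manip.grab_frame("wrist");s=manip.observe();print(s["time"],s["eef_pos"],s["ee_rot"])
save(p,"w9.png")
for n in ["lever_tab","grip_mid","divider"]:
  for r in manip.search_frame(p,n)[:2]: print(n,r["conf"],np.array(r["position"]),proj(p,r["position"]))
g=p["color"][...,::-1].astype(int);
for v in (240,250,262): print(v,[(u,g[v,u].sum()//3) for u in range(230,420,5)])
print(proj(p,[.462,-.057-.018,.206]),proj(p,[.462,-.025,.206]))
E
```

```text
time: 15.4
eef_pos: [0.4578, -0.056, 0.2249]
ee_rot: [-3.139, 0.015, 0.016]
force: [-1.7, -0.1, -0.6]
finger_gap: 0.0776
gripper_force: 0.0
time: 15.57
eef_pos: [0.4632, -0.0564, 0.2322]
ee_rot: [-3.141, 0.015, -0.003]
force: [0.3, -0.5, 1.1]
finger_gap: 0.0778
gripper_force: 0.0
15.6167 [ 0.4636 -0.0564  0.2327] [ 3.1414 -0.0149  0.0045]
lever_tab 0.56 [ 0.4605 -0.0354  0.1686] [290.3 220.3]
grip_mid 0.78 [ 0.4691 -0.0455  0.1688] [304.7 208.4]
divider 0.95 [ 0.4732 -0.0445  0.1678] [303.1 202.2]
240 [(230, np.int64(62)), (235, np.int64(101)), (240, np.int64(212)), (245, np.int64(214)), (250, np.int64(208)), (255, np.int64(209)), (260, np.int64(209)), (265, np.int64(222)), (270, np.int64(226)), (275, np.int64(113)), (280, np.int64(114)), (285, np.int64(204)), (290, np.int64(152)), (295, np.int64(207)), (300, np.int64(226)), (305, np.int64(191)), (310, np.int64(158)), (315, np.int64(70)), (320, np.int64(69)), (325, np.int64(71)), (330, np.int64(70)), (335, np.int64(68)), (340, np.int64(66)), (345, np.int64(66)), (350, np.int64(153)), (355, np.int64(199)), (360, np.int64(209)), (365, 
[... 1211 characters left out ...]
65, np.int64(148)), (270, np.int64(147)), (275, np.int64(148)), (280, np.int64(148)), (285, np.int64(91)), (290, np.int64(92)), (295, np.int64(150)), (300, np.int64(148)), (305, np.int64(148)), (310, np.int64(147)), (315, np.int64(144)), (320, np.int64(144)), (325, np.int64(143)), (330, np.int64(143)), (335, np.int64(144)), (340, np.int64(147)), (345, np.int64(109)), (350, np.int64(94)), (355, np.int64(147)), (360, np.int64(142)), (365, np.int64(144)), (370, np.int64(143)), (375, np.int64(143)), (380, np.int64(144)), (385, np.int64(143)), (390, np.int64(140)), (395, np.int64(141)), (400, np.int64(64)), (405, np.int64(63)), (410, np.int64(64)), (415, np.int64(69))]
[352.5 239.4] [266.8 240.2]
```

```bash
python3 -m crank '[[[-0.001,0,0.02],[0,0,0],0.078],[[-0.001,0,0.04],[0,0,0],0.078],[[-0.001,0,0.05],[0,0,0],0.078],[[-0.001,0,0.05],[0,0,0],0.078],[[-0.001,0,0.05],[0,0,0],0.078]]' 35
python3 -m crank '[[[0,0,0],[0,0,0],0.06],[[0,0,0],[0,0,0],0.045],[[0,0,0],[0,0,0],0.02],[[0,0,0],[0,0,0],0.02],[[0,0,0],[0,0,0],0.02]]'
python3 -m crank '[[[0,0,0],[0,0,0],0.02],[[0,0,0],[0,0,0],0.02],[[0,0,0],[0,0,0],0.02],[[0,0,0],[0,0,0],0.02],[[0,0,0],[0,0,0],0.02]]'
```

```text
time: 16.18
eef_pos: [0.4613, -0.0561, 0.1812]
ee_rot: [-3.141, 0.014, -0.0]
force: [0.6, -0.2, 1.1]
finger_gap: 0.0781
gripper_force: 0.0
time: 16.6
eef_pos: [0.4619, -0.0537, 0.1816]
ee_rot: [-3.138, 0.013, -0.002]
force: [-0.5, 8.0, 4.8]
finger_gap: 0.0527
gripper_force: 3.7
time: 17.02
eef_pos: [0.462, -0.0561, 0.1819]
ee_rot: [-3.141, 0.016, -0.003]
force: [-0.5, 0.5, 6.4]
finger_gap: 0.035
gripper_force: 37.8
```

It is fully squeezed: the gap is 35 mm and the grip 38 N. I slide 64 mm to the right, to value 0.048.

```bash
python3 -m crank '[[[0,0.008,0],[0,0,0],0.02],[[0,0.018,0],[0,0,0],0.02],[[0,0.028,0],[0,0,0],0.02],[[0,0.038,0],[0,0,0],0.02],[[0,0.046,0],[0,0,0],0.02]]'
python3 -m crank '[[[0,0.008,0],[0,0,0],0.02],[[0,0.014,0],[0,0,0],0.02],[[0,0.018,0],[0,0,0],0.02],[[0,0.018,0],[0,0,0],0.02],[[0,0.018,0],[0,0,0],0.02]]'
python3 -m crank '[[[0,0,0],[0,0,0],0.02],[[0,0,0],[0,0,0],0.02]]'
```

```text
time: 17.43
eef_pos: [0.4617, -0.1024, 0.1819]
ee_rot: [-3.14, 0.017, -0.003]
force: [1.6, 1.7, 7.2]
finger_gap: 0.0351
gripper_force: 37.8
time: 17.85
eef_pos: [0.4615, -0.1206, 0.1819]
ee_rot: [-3.141, 0.017, -0.004]
force: [1.2, -1.0, 6.5]
finger_gap: 0.0351
gripper_force: 37.9
time: 18.02
eef_pos: [0.4616, -0.1204, 0.182]
ee_rot: [-3.141, 0.017, -0.004]
force: [1.2, -0.8, 5.9]
finger_gap: 0.0355
gripper_force: 37.9
```

```bash
python3 -m crank '[[[0,0,0],[0,0,0],0.045],[[0,0,0],[0,0,0],0.055],[[0,0,0],[0,0,0],0.065],[[0,0,0],[0,0,0],0.078],[[0,0,0],[0,0,0],0.078]]'
python3 -m crank '[[[0,0,0],[0,0,0],0.078],[[0,0,0],[0,0,0],0.078],[[0,0,-0.03],[0,0,0],0.078],[[0,0,-0.07],[0,0,0],0.078],[[0.01,0,-0.11],[0,0,0],0.078]]'
python3 -m crank '[[[0.02,-0.02,-0.035],[0,0,0],0.078],[[0.03,-0.03,-0.06],[0,0,0],0.078],[[0.03,-0.03,-0.06],[0,0,0],0.078],[[0.03,-0.03,-0.06],[0,0,0],0.078]]'
python3 - <<'E'
from h import *
np.set_printoptions(precision=4,suppress=True)
p=manip.grab_frame("wrist");s=manip.observe();print(s["time"],s["eef_pos"],s["ee_rot"])
for n,z in [("brush_centre",.162),("dauber_centre",.133),("divider",.164),("tin_a_centre",.144)]:
  for r in manip.cut_out(p,n)[:3]:
    c,wh,an=cv2.minAreaRect(np.argwhere(r["pixels"])[:,::-1].astype(np.float32));b=cv2.boxPoints((c,wh,an))
    w=np.array([atz(p,*q,z) for q in b]);print(n,round(r["conf"],2),np.round(c),"c",w.mean(0),"min",w.min(0),"max",w.max(0))
for n in ["lever_tab","divider"]:
  for r in manip.search_frame(p,n)[:2]: print(n,r["conf"],np.array(r["position"]),proj(p,r["position"]))
g=p["color"].astype(int)
for x in (.52,.56,.60):
    u,v=proj(p,[x,-.1155,.164]).astype(int); print(u,v,[(k,g[v,k].sum()//3) for k in range(u-24,u+25,2)])
u0,v0=proj(p,[.4745,-.1205+.028+.004,.206]);u1,v1=proj(p,[.4745,-.1205-.018,.206]);print(u0,v0,u1,v1)
for v in (int(v0)+6,int(v0)+14): print(v,[(k,*g[v,k]) for k in range(int(u0)-15,int(u0)+30,3)])
E
```

```text
time: 18.43
eef_pos: [0.4597, -0.1198, 0.1801]
ee_rot: [-3.141, 0.014, 0.003]
force: [0.4, 0.5, -0.6]
finger_gap: 0.0607
gripper_force: 0.0
time: 18.85
eef_pos: [0.4683, -0.1208, 0.2915]
ee_rot: [3.141, -0.017, -0.006]
force: [1.1, 0.8, 0.3]
finger_gap: 0.0774
gripper_force: 0.0
time: 19.18
eef_pos: [0.5018, -0.0902, 0.3522]
ee_rot: [3.14, -0.012, 0.004]
force: [-0.1, -0.9, 0.2]
finger_gap: 0.0779
gripper_force: 0.0
19.2333 [ 0.5006 -0.091   0.3505] [ 3.1407 -0.0147 -0.0007]
brush_centre 0.95 [530. 242.] c [ 0.4253 -0.3185  0.162 ] min [ 0.4072 -0.3541  0.162 ] max [ 0.4433 -0.2838  0.162 ]
brush_centre 0.7 [380. 124.] c [ 0.5502 -0.1493  0.162 ] min [ 0.4878 -0.173   0.162 ] max [ 0.6124 -0.1246  0.162 ]
dauber_centre 0.94 [221. 125.] c [0.5493 0.0166 0.133 ] min [ 0.4901 -0.0009  0.133 ] max [0.6081 0.0327 0.133 ]
dauber_centre 0.56 [540.  32.] c [ 0.6382 -0.3099  0.133 ] min [ 0.605  -0.3351  0.133 ] max [ 0.6713 -0.2854  0.133 ]
divider 0.94 [356. 134.] c [ 0.5353 -0.1241  0.164 ] min [ 0.4243 -0.1701  0.164 ] max [ 0.6443 -0.0728  0.164 ]
tin_a_centre 0.58 [129. 157.] c [0.5184 
[... 2736 characters left out ...]
int64(221), np.int64(222)), (310, np.int64(221), np.int64(216), np.int64(217)), (313, np.int64(221), np.int64(215), np.int64(218)), (316, np.int64(220), np.int64(215), np.int64(218)), (319, np.int64(221), np.int64(216), np.int64(218)), (322, np.int64(241), np.int64(236), np.int64(237)), (325, np.int64(235), np.int64(228), np.int64(228)), (328, np.int64(132), np.int64(119), np.int64(115)), (331, np.int64(167), np.int64(156), np.int64(155)), (334, np.int64(165), np.int64(158), np.int64(156)), (337, np.int64(234), np.int64(231), np.int64(235)), (340, np.int64(184), np.int64(178), np.int64(180)), (343, np.int64(159), np.int64(153), np.int64(153)), (346, np.int64(82), np.int64(68), np.int64(58))]
```

The board's top edge is at u≈345 and the lever at u≈321, both where a latched value of 0.048 puts them. The brush, dauber and tins are in place, so I hand in.

```bash
python3 -c "
from cell import manip
print(manip.job_done())"
```

```text
the job is handed in; nothing more can be done
None
```

I handed the job in at about 19 s of the 64 s. The dauber lies in the left bay, the brush along the right side, and the last wrist-camera measurements put the divider at the 0.048 notch with its lever sprung back; the hand-in call returned no verdict.

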